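# Back the bench press off by one notch

### The job

Ease the ratchet bench press off its work by one notch, using a fingertip only: push the red-knobbed lever of the yellow pawl back until the pawl lifts out of the ratchet wheel and stays up, push the star handle so that the wheel turns backward (top away from the press's front, ram rising) by one notch, then tip the pawl forward again so that it drops fully into that next notch. Push gently, grip and lift nothing, and leave the hub under the ram and the bearing, wrench and cup on the bench where they are.

Things in the scene. Friction and masses are not known exactly. Their poses are not given: they have to be found in the camera images.
- press: Blue-grey cast-iron bench press fixed to the bench: base 270 x 120 x 28 mm, head top 235 mm above the bench. Origin on the bench below the wheel's axis. x runs from its front (ram, anvil; towards the robot) to its back, z up; the ratchet wheel and star handle are on its right side (-y). The ram, a 25 mm square bar at x -28, y 0 mm, stands up to 283 mm above the bench.
- wheel_axis (a point): Centre of the steel ratchet wheel (12 teeth, tooth tips at radius 50 mm, 14 mm thick), at press x 0, y -57 mm, 185 mm above the bench. Its axis is level, along the press's y. The star handle is one piece with it, in the plane press y = -95 mm: four 9 mm spokes with 24 mm black balls, 90 degrees apart.
- top_ball (a point): Centre of the black ball, 24 mm across, on the upper spoke of the star handle, 110 mm from the wheel's axis. With the wheel at 0 this spoke leans 20 degrees from upright to the press's front. Pushing the ball to the press's back (+x) turns the wheel backward; this takes 4 to 6 N, and the wheel stays where it is left.
- wheel (a joint): Angle of ratchet wheel and handle, rad; grows as it turns backward (top to the press's back, ram up). One notch is 0.524. With the pawl fully down in the present notch the wheel can lie only from -0.25 to 0, where a tooth stops against the pawl; in the next notch back from 0.27 to 0.51, so the pawl drops in best at about 0.39. Starts at -0.10 to -0.02.
- pawl_knob (a point): Centre of the red knob, 20 mm across, on top of the pawl's upright finger lever (8 mm steel rod), 80 mm from the pawl's pivot, in the ratchet wheel's plane. With the pawl down the lever leans 22 degrees from upright to the press's front and the knob is 259 mm above the bench; thrown back it leans 27 degrees to the back, 256 mm up.
- pawl_pivot (a point): Pivot pin of the yellow pawl, on the press's side behind the ratchet wheel (press x 62, y -57 mm, 185 mm above the bench); its axis is level, along the press's y.
- pawl (a joint): Angle of the pawl, rad: 0 fully down in the wheel; grows as the knob is pushed to the press's back and the nose lifts; above 0.25 the nose is clear of the teeth. Held by its own weight, it needs under 2 N: past about 0.45 it falls over to its stop at 0.85 and stays up; below 0.35 it falls to the wheel. If a tooth is in its way it rests on the tooth at 0.1 to 0.24.
- ram (a joint): Height of the ram, m, 0 with the wheel at 0; rises 14 mm per rad of the wheel. At the start it is within 2 mm of the bearing in the hub.
- hub: Loose aluminium wheel hub, flange 80 mm, barrel 54 mm across, 55 mm high with a steel bearing in its top, standing on the press's anvil (48 mm above the bench) under the ram. Origin in the centre of its underside. Not to be touched.
- bearing: Loose steel ball bearing, 52 mm across, 15 mm high, lying on the bench beside the press. Origin in the centre of its underside. Not to be moved.
- wrench: Loose steel wrench, 180 mm long, 8 mm high, lying on the bench beside the press. Origin under its middle. Not to be moved.
- cup: Loose white paper cup with bolts in it, 74 mm across the rim, 80 mm high, standing on the bench beside the press. Origin in the centre of its underside. Not to be moved.

How it is judged (in metres and radians):
On the way, in this order (a step that is already met when the one before it is completed fails the run):
1. the pawl is lifted clear and stays up, the wheel not yet turned (value of joint pawl above 0.6 rad and value of joint wheel below 0.08 rad), for 0.2 s.
2. with the pawl up, the wheel is pushed backward (value of joint pawl above 0.5 rad and value of joint wheel above 0.12 rad), for 0.2 s.
At the end, for the whole second after the job is handed in: The pawl is fully down (within 0.07 rad) in the notch next to the one it started in: the wheel rests between 0.25 and 0.56 rad and the ram between 3.3 and 8.2 mm above its zero. The hub has moved less than 10 mm, the bearing, wrench and cup less than 20 mm (value of joint pawl below 0.07 rad and value of joint wheel between 0.25 and 0.56 rad and value of joint ram between 0.0033 and 0.0082 m and velocity of joint wheel between -0.05 and 0.05 rad/s and distance of hub from where it was at the start of the episode below 0.01 m and distance of each of bearing, wrench, cup from where it was at the start of the episode below 0.02 m); the robot touches nothing.
It fails at once if the hub under the ram is shifted, tipped or lifted (distance of hub from where it was at the start of the episode above 0.012 m or angle between hub's own z axis and vertical above 0.25 rad).
It fails at once if the bearing, wrench or cup is pushed away, tipped or lifted (distance of any of bearing, wrench, cup from where it was at the start of the episode above 0.025 m or angle between cup's own z axis and vertical above 0.5 rad).
It fails at once if the pawl is gripped or pushed hard (over 25 N) (contact force between the fingers and pawl above 25 N).
It fails at once if the star handle is gripped or forced (over 35 N) (contact force between the fingers and wheel above 35 N).
It also fails if it takes over 64 s, if anything falls off the work surface, if the arm or the gripper's body presses on something with over 40 N, if the wrist force passes 120 N, or if a joint passes its speed limit or range.

### The arm

A 7-joint arm with a two-finger parallel gripper is mounted at the origin on the work surface. World frame = base frame: x ahead of the robot, y to its left, z up, the work surface at z = 0. Lengths are in mm, angles in rad, forces in N, time in s.
With the tool pointing down it reaches from about 425 to 950 mm from the base axis. Payload 4.7 kg.
Tool frame: the origin (TCP) lies at the very end of the fingers, on their centre line; the grasp point (between the pads) lies 19 mm behind it; z points along the fingers, y is the direction in which the jaws open and shut (so a half turn about z gives the same grasp; the last joint's range is limited). The gripper opens to 85 mm and grips with 20 to 120 N. Pads are 22 mm wide; open, the fingers measure 114 mm over their backs; the gripper's body (76 mm by 85 mm) begins 54 mm behind the grasp point. The pads swing forward as they close: fully open they stand 13 mm farther back than shut.
Start: joints at [1.092, 0.469, -0.049, 1.532, 0.024, 1.141, -0.082], TCP at [293.527, -607.857, 231.335] pointing down, gripper open.
Joint ranges: [-2.59, 2.59], [-0.33, 1.99], [-1.39, 1.29], [0.1, 2.45], [-1.04, 4.18], [0.21, 1.99], [-2.66, 2.66]. Speed limits (rad/s): [2.57, 2.57, 3.14, 3.14, 3.14, 3.14, 3.14].

### API

Orientations are given as a unit quaternion [w, x, y, z].
In Python, from workcell import * gives the robot as it stands.
- The arm moves only by the tool apply_moves, never from a script. Its argument "targets" is a list of rows, each a list of 3 entries, a list of its own where there are three numbers: the shift along the tool's x, y, z in m, then the turn, a rotation vector about the tool's x, y, z in degrees, then the closure, from 0 (fully open) to 1 (shut). In form: [[[dx, dy, dz], [wx, wy, wz], hand], ...]. A call has exactly 8 rows; each row is the pose to reach, as a shift and turn from the pose commanded when the call began, along the tool's axes at that moment; what a row does not reach only later rows make up. A row lasts 1/12 s, in which the tool goes at most 41.7 mm and 7.16 degrees, less where a joint would pass 70% of its speed; a pose out of reach is approached as far as the arm can. A call with a gripper value outside its range is refused whole. The fingers move at their own pace and stop on an object; "grip_force" is the grip in N (left out, the last holds). Time passes only in rows, so rows that repeat a pose let the fingers close, or fill a call up. It gives the time, the measured TCP pose, the force and the opening at its end, in the units of the state.
- get_obs(): the state, without advancing time (a new reading comes with each control period).
- grab_frame(name): name is "side" or "top" or "wrist"; returns a dict with "image" (480x640x3 uint8, blue, green, red), "fov_y" (degrees; the focal length in pixels is half the picture's height over the tangent of half this angle, whatever the lens; pixels are square), "cx", "cy" (the principal point, pixels), "camera_from_world" (4x4, takes a point from world to camera coordinates). Camera axes: x right, y down, z forward; pixel columns grow to the right and rows downward; lengths in mm; the calibration is good to about 2 mm. A picture is of the moment at which its call begins. There is no depth.
- sign_off(): hands the job in, once; it reports no verdict.
The state is a dict: "clock": time; "joint_pos": joint angles; "joint_velocities": joint speeds; "tau": joint torques, N m; "tcp_pos": TCP position; "eef_rot": TCP orientation; "force": force on the tool from outside, world axes, zero at the start; "torque": the same for the moment, N m; "grip_width": finger opening in mm.
Only numpy, scipy, OpenCV 4.12 (cv2) and the standard library are available. Lean on these libraries where they do the work, as an engineer would, in place of code of your own. Each camera call takes 0.05 s, during which the arm holds its last target.

## Working session

There is one attempt and no reset: what is moved stays moved. The work goes in short steps, Python scripts to look and compute and a tool call to move; the robot and the scene stay as the last step left them, time stands still between calls to the robot, and variables do not carry over. Pictures are saved under pics/ and viewed, and the job is handed in when it is done.

Besides the shell and the picture viewer there is one more tool, called after ">>>" by a JSON object that holds its "api" and its "payload". apply_moves: Moves the arm, as the interface text tells. Its arguments: {"type":"object","properties":{"targets":{"type":"array","items":{"type":"array"}},"grip_force":{"type":"number"}},"required":["targets"]}

```bash
mkdir -p pics; ls
cat > h.py <<'E'
from workcell import *
import numpy as np, cv2
from scipy.spatial.transform import Rotation as R
def cam(n):
    f=grab_frame(n); T=np.array(f["camera_from_world"]); F=240/np.tan(np.radians(f["fov_y"]/2)); return f,T,F
def ray(f,T,F,u,v):
    d=np.array([(u-f["cx"])/F,(v-f["cy"])/F,1.]); Ri=T[:3,:3].T
    return -Ri@T[:3,3], Ri@d/np.linalg.norm(d)
def proj(f,T,F,p):
    c=T[:3,:3]@p+T[:3,3]; return F*c[0]/c[2]+f["cx"],F*c[1]/c[2]+f["cy"]
def onz(o,d,z): return o+d*(z-o[2])/d[2]
def tri(o1,d1,o2,d2):
    A=np.stack([d1,-d2],1); s=np.linalg.lstsq(A,o2-o1,rcond=None)[0]
    a=o1+s[0]*d1;b=o2+s[1]*d2; return (a+b)/2,np.linalg.norm(a-b)
E
python3 - <<'E'
from h import *
for n in("side","top","wrist"):
    f,T,F=cam(n); cv2.imwrite(f"pics/{n}0.png",f["image"]); print(n,F,f["cx"],f["cy"],(-T[:3,:3].T@T[:3,3]).round(),T[:3,:3].round(2).tolist())
print(get_obs())
E
```

```text
pics
side 477.7810660218435 316.73799887581765 231.18903250214353 [162. 540. 808.] [[-0.83, -0.56, -0.01], [-0.41, 0.61, -0.68], [0.39, -0.56, -0.74]]
top 569.5894996938907 326.4005534123255 236.66862066601584 [ 354.   65. 1108.] [[0.02, -1.0, 0.02], [-0.99, -0.02, -0.14], [0.14, -0.01, -0.99]]
wrist 388.39945079617047 321.8073822116801 245.2157862320014 [ 367. -572.  373.] [[0.43, -0.9, -0.0], [-0.85, -0.41, 0.32], [-0.29, -0.14, -0.95]]
{'clock': 0.15, 'joint_pos': array([ 1.09208047,  0.46924838, -0.04860058,  1.5334025 ,  0.02410963,
        1.14099139, -0.08228504]), 'joint_velocities': array([-7.03465957e-05, -2.53327577e-03,  1.12478331e-03, -5.48892954e-03,
       -5.44897817e-04,  5.86396171e-04,  9.67759755e-04]), 'tau': array([ 4.38122761e-04, -5.10764766e+01, -4.66091372e-02, -2.37979496e+01,
        1.07100859e-02,  5.45977309e-03, -1.52715643e-05]), 'tcp_pos': array([ 293.31787672, -607.45515079,  230.51497572]), 'eef_rot': array([-7.07341405e-04,  9.74808892e-01,  2.23040555e-01, -1.88020202e-04]), 'force': array([-0.46614624, -0.35366362,  0.01106954]), 'torque': array([-0.01351249,  0.00350343, -0.01944704]), 'grip_width': 85.22528674596528}
```

View pics/side0.png

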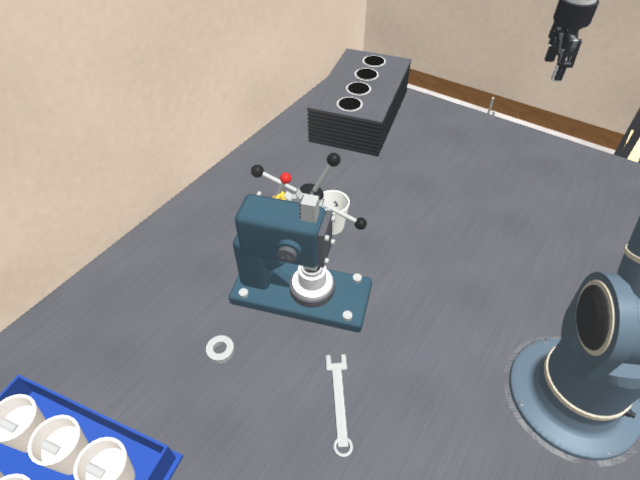

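View pics/top0.png

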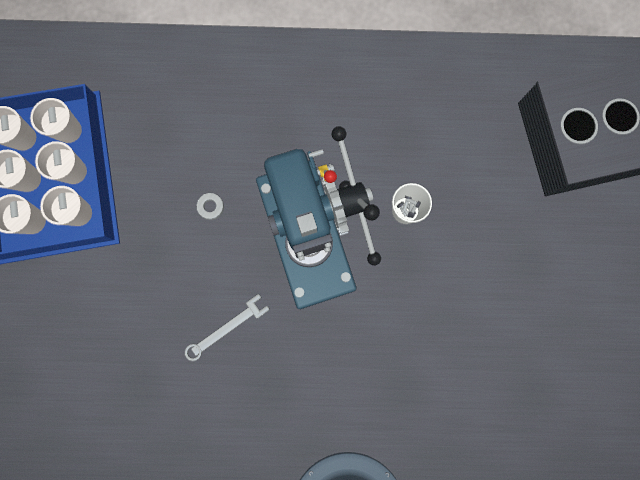

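View pics/wrist0.png

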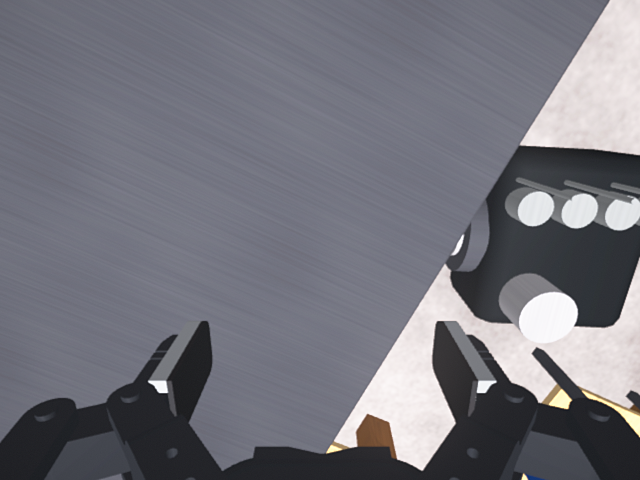

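The side view shows the red knob near (286,178) and balls near (334,159), (257,171) and (361,223). The top view shows the knob near (330,176) and balls near (372,212) for the top one, (339,133) and (374,258). Next I'll triangulate them.

```bash
cat >> h.py <<'E'
def near(m,u,v,r=14):
    k=np.zeros_like(m); cv2.circle(k,(int(u),int(v)),r,255,-1); m=cv2.bitwise_and(m,k)
    n,l,s,c=cv2.connectedComponentsWithStats(m)
    if n<2: return None
    i=1+np.argmax(s[1:,4]); return c[i],s[i].tolist()
def red(im):
    b,g,r=[im[...,i].astype(int) for i in range(3)]; return ((r>110)&(g<70)&(b<70)).astype(np.uint8)*255
def blk(im): 
    m=(im.max(2)<55).astype(np.uint8)*255
    return cv2.morphologyEx(m,cv2.MORPH_OPEN,np.ones((5,5),np.uint8))
E
python3 - <<'E'
from h import *
S=cam("side");Tp=cam("top")
P={}
for n,fn,a,b in(("knob",red,(286,178),(330,176)),("topball",blk,(334,159),(372,212)),("backball",blk,(257,171),(339,133)),("frontball",blk,(361,223),(374,258))):
    x=near(fn(S[0]["image"]),*a);y=near(fn(Tp[0]["image"]),*b)
    p,e=tri(*ray(*S,*x[0]),*ray(*Tp,*y[0])); P[n]=p
    print(n,x,y,p.round(1),round(e,1))
c=(P["backball"]+P["frontball"])/2
print("axis mid",c, "dist",np.linalg.norm(P["backball"]-P["frontball"]),np.linalg.norm(P["topball"]-c))
d=P["backball"]-P["frontball"]; yaw=np.arctan2(d[1],d[0]); print("yaw",np.degrees(yaw), "wheel tilt", np.degrees(np.arctan2(d[2],np.hypot(*d[:2]))))
for n,p in(("wrong",c),):
    pass
Rz=R.from_euler('z',yaw).as_matrix()
o=c-Rz@[0,-95,185]; print("origin",o)
for n in P: print(n,(Rz.T@(P[n]-o)).round(1))
# base bolts etc.: project predicted points in the top view
im=Tp[0]["image"].copy()
for q in([0,-57,185],[62,-57,185],[-28,0,283],[0,-95,185]):
    u,v=proj(*Tp,o+Rz@q); cv2.circle(im,(int(u),int(v)),2,(0,255,255),-1)
cv2.imwrite("pics/top1.png",cv2.resize(im[100:330,180:480],None,fx=2.6,fy=2.6))
im=S[0]["image"][130:350,200:420]; cv2.imwrite("pics/side1.png",cv2.resize(im,None,fx=2.7,fy=2.7))
E
```

```text
knob (array([285.14285714, 179.2244898 ]), [281, 175, 10, 8, 49]) (array([329.98305085, 176.12711864]), [324, 170, 13, 13, 118]) [570.4  49.9 252.7] 1.3Traceback (most recent call last):
  File "<stdin>", line 6, in <module>
TypeError: 'NoneType' object is not subscriptable
```

```bash
sed -i 's/(r>110)&(g<70)&(b<70)/(r>90)\&(r>2*g)\&(r>2*b)/; s/np.ones((5,5)/np.ones((3,3)/' h.py
cat > m.py <<'E'
from h import *
S=cam("side");Tp=cam("top")
P={}
for n,fn,a,b in(("knob",red,(286,178),(330,176)),("topball",blk,(334,159),(372,212)),("backball",blk,(257,171),(339,133)),("frontball",blk,(361,223),(374,258))):
    x=near(fn(S[0]["image"]),*a,10);y=near(fn(Tp[0]["image"]),*b,10)
    print(n,x,y)
    if x is None or y is None: continue
    p,e=tri(*ray(*S,*x[0]),*ray(*Tp,*y[0])); P[n]=p
    print(p.round(1),round(e,1))
c=(P["backball"]+P["frontball"])/2
print("axis mid",c, "dist",np.linalg.norm(P["backball"]-P["frontball"]),np.linalg.norm(P["topball"]-c))
d=P["backball"]-P["frontball"]; yaw=np.arctan2(d[1],d[0]); print("yaw",np.degrees(yaw), "wheel tilt", np.degrees(np.arctan2(d[2],np.hypot(*d[:2]))))
Rz=R.from_euler('z',yaw).as_matrix()
o=c-Rz@[0,-95,185]; print("origin",o)
for n in P: print(n,(Rz.T@(P[n]-o)).round(1))
im=Tp[0]["image"].copy()
for q in([0,-57,185],[62,-57,185],[-28,0,283],[0,-95,185]):
    u,v=proj(*Tp,o+Rz@q); cv2.circle(im,(int(u),int(v)),2,(0,255,255),-1)
cv2.imwrite("pics/top1.png",cv2.resize(im[100:330,180:480],None,fx=2.6,fy=2.6))
im=S[0]["image"][130:350,200:420]; cv2.imwrite("pics/side1.png",cv2.resize(im,None,fx=2.7,fy=2.7))
E
python3 m.py
```

```text
knob (array([285.3258427 , 177.52808989]), [280, 173, 11, 10, 89]) (array([329.95121951, 176.10569106]), [324, 170, 13, 13, 123])
[569.4  50.1 257.2] 1.0
topball (array([332.28333333, 161.48333333]), [328, 157, 11, 9, 60]) (array([370.86931818, 211.80681818]), [363, 205, 16, 15, 176])
[511.5 -11.2 277.7] 0.6
backball (array([257., 175.]), [256, 174, 3, 3, 9]) (array([338.45333333, 133.46666667]), [332, 127, 14, 14, 150])
[650.9  36.4 214.6] 2.9
frontball (array([359.1875, 225.6875]), [356, 223, 8, 6, 32]) (array([374.0173913 , 258.54782609]), [368, 253, 13, 12, 115])
[458.2 -30.8 128.8] 0.4
axis mid [554.54437272   2.78297471 171.66266002] dist 221.32138718170194 115.28815741088555
yaw 19.237591169342604 wheel tilt 22.80360987580126
origin [523.24318642  92.4782128  -13.33733998]
knob [ 29.6 -55.2 270.6]
topball [-45.3 -94.  291. ]
backball [102.  -95.  227.9]
frontball [-102.   -95.   142.1]
```

View pics/top1.png

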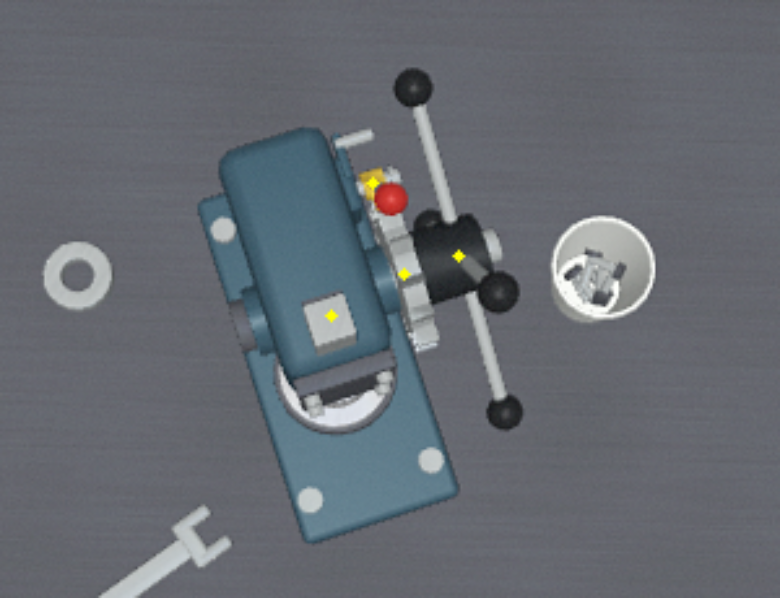

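View pics/side1.png

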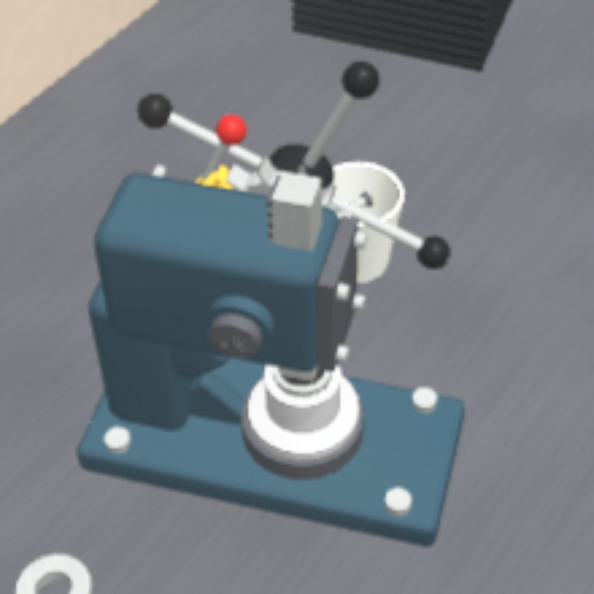

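Zoomed, the ball centres read as follows. Side: top (333.3,159.6), back (257.4,170.7), front (360,223.3). Top: top (371.5,212.7). The dark mask misses the sunlit side of the balls in the side view, so I'll fit press x, y, yaw and wheel angle to these point pixels.

```bash
cat > fit.py <<'E'
from h import *
from scipy.optimize import least_squares
S=cam("side");Tp=cam("top")
obs=[(S,"k",(285.3,177.5)),(Tp,"k",(330,176.1)),(S,"t",(333.3,159.6)),(Tp,"t",(371.5,212.5)),(S,"b",(257.4,170.7)),(Tp,"b",(338.7,133.5)),(S,"f",(360,223.3)),(Tp,"f",(374,258.3))]
def pts(p):
    x,y,yaw,w=p; Rz=R.from_euler('z',yaw).as_matrix(); o=np.array([x,y,0])
    def sp(a): return [110*np.sin(a),-95,185+110*np.cos(a)]
    a=-np.radians(20)+w
    q=dict(k=[62-80*np.sin(np.radians(22)),-57,259],t=sp(a),b=sp(a+np.pi/2),f=sp(a-np.pi/2))
    return {k:o+Rz@np.array(v) for k,v in q.items()}
def res(p):
    P=pts(p); return np.concatenate([np.subtract(proj(*c,P[k]),z) for c,k,z in obs])
r=least_squares(res,[540,90,0.3,-.05],x_scale=[1,1,.01,.01]); print(r.x,np.degrees(r.x[2])); print(res(r.x).reshape(-1,2).round(1).tolist()); print({k:v.round(1).tolist() for k,v in pts(r.x).items()})
E
python3 fit.py
```

```text
[ 5.19747894e+02  9.37534166e+01  3.38935310e-01 -7.32381513e-02] 19.419562771823568
[[-0.3, -0.5], [-0.3, 0.3], [0.1, -1.0], [-0.3, 0.3], [-0.3, -0.9], [-0.2, 0.6], [-0.1, -0.7], [-0.3, 0.3]]
{'k': [568.9, 50.6, 259.0], 't': [508.8, -10.8, 285.3], 'b': [646.0, 37.5, 230.1], 'f': [456.7, -29.2, 139.9]}
```

The fit is within 1 px and matches the given heights and radii. The press is at (519.7, 93.8), yaw 19.4°, with the wheel at -0.073. Next I'll lift, close the fingers, align tool x with press x, and travel over.

```bash
cat >> h.py <<'E'
YAW=0.338935; O=np.array([519.75,93.75,0]); RZ=R.from_euler('z',YAW).as_matrix()
def W(q): return O+RZ@np.array(q,float)
def state():
    s=get_obs(); q=s["eef_rot"]; Rt=R.from_quat([q[1],q[2],q[3],q[0]]); return s,np.array(s["tcp_pos"]),Rt
def info(*tg):
    s,p,Rt=state(); print("t",round(s["clock"],2),"tcp",p.round(1),"press",(RZ.T@(p-O)).round(1),"F",np.round(s["force"],1),"grip",round(s["grip_width"],1))
    ax=Rt.apply([1,0,0]); e=Rt.inv()*R.from_matrix(RZ@np.diag([1,-1,-1])); print("tool x yaw",np.degrees(np.arctan2(ax[1],ax[0])).round(2),"turn needed",np.degrees(e.as_rotvec()).round(2))
    for t in tg: print(t,"tool shift mm",(Rt.inv().apply(W(t)-p)).round(1))
E
python3 -c "
from h import *
info([0,-57,231],[0,-57,340])"
```

```text
t 0.45 tcp [ 293.5 -607.8  231.2] press [-446.7 -586.4  231.2] F [ 0.  -0.2  0.3] grip 85.8
tool x yaw 25.77 turn needed [-0.    0.    6.35]
[0, -57, 231] tool shift mm [ 5.025e+02 -4.768e+02  3.000e-01]
[0, -57, 340] tool shift mm [ 502.5 -476.8 -108.7]
```

>>> {"api": "apply_moves", "payload": {"targets": [[[0, 0, -0.035], [0, 0, 3], 1], [[0, 0, -0.07], [0, 0, 6.35], 1], [[0, 0, -0.11], [0, 0, 6.35], 1], [[0.02, -0.02, -0.11], [0, 0, 6.35], 1], [[0.045, -0.045, -0.11], [0, 0, 6.35], 1], [[0.07, -0.07, -0.11], [0, 0, 6.35], 1], [[0.095, -0.095, -0.11], [0, 0, 6.35], 1], [[0.12, -0.12, -0.11], [0, 0, 6.35], 1]], "grip_force": 40}}

```text
clock: 1.12
tcp_pos: [349.7, -446.0, 341.5]
eef_rot: [0.0, 0.986, 0.169, 0.0]
force: [0.8, 0.1, -0.2]
grip_width: 0.2
```

```bash
python3 -c "
from h import *
info([0,-57,340])"
```

```text
t 1.12 tcp [ 349.7 -446.   341.5] press [-339.8 -452.5  341.5] F [ 0.8  0.1 -0.2] grip 0.2
tool x yaw 19.41 turn needed [ 0.03 -0.01 -0.01]
[0, -57, 340] tool shift mm [ 339.7 -395.5    1.4]
```

>>> {"api": "apply_moves", "payload": {"targets": [[[0.02, -0.024, 0], [0, 0, 0], 1], [[0.042, -0.05, 0], [0, 0, 0], 1], [[0.065, -0.076, 0], [0, 0, 0], 1], [[0.088, -0.103, 0], [0, 0, 0], 1], [[0.11, -0.13, 0], [0, 0, 0], 1], [[0.132, -0.156, 0], [0, 0, 0], 1], [[0.155, -0.182, 0], [0, 0, 0], 1], [[0.17, -0.2, 0], [0, 0, 0], 1]]}}

```text
clock: 1.78
tcp_pos: [444.3, -198.8, 341.8]
eef_rot: [-0.0, 0.985, 0.17, 0.001]
force: [0.2, 0.9, -0.0]
grip_width: 0.0
```

>>> {"api": "apply_moves", "payload": {"targets": [[[0.02, -0.024, 0], [0, 0, 0], 1], [[0.042, -0.05, 0], [0, 0, 0], 1], [[0.065, -0.076, 0], [0, 0, 0], 1], [[0.088, -0.103, 0], [0, 0, 0], 1], [[0.11, -0.13, 0], [0, 0, 0], 1], [[0.132, -0.156, 0], [0, 0, 0], 1], [[0.15, -0.175, 0], [0, 0, 0], 1], [[0.15, -0.175, 0], [0, 0, 0], 1]]}}

```text
clock: 2.45
tcp_pos: [527.5, 19.2, 341.6]
eef_rot: [-0.002, 0.985, 0.173, 0.001]
force: [-0.2, 0.6, -0.2]
grip_width: -0.2
```

```bash
python3 -c "
from h import *
info([2,-57,250])
for n in('side','top','wrist'):
    f=grab_frame(n); cv2.imwrite(f'pics/{n}2.png',f['image'] if n=='wrist' else cv2.resize(f['image'][60:300,200:460],None,fx=2.4,fy=2.4))"
```

```text
t 2.45 tcp [527.5  19.2 341.6] press [-17.5 -72.9 341.6] F [-0.2  0.6 -0.2] grip -0.2
tool x yaw 19.98 turn needed [-0.17 -0.15  0.56]
[2, -57, 250] tool shift mm [ 19.4 -15.4  91.7]
```

View pics/side2.png

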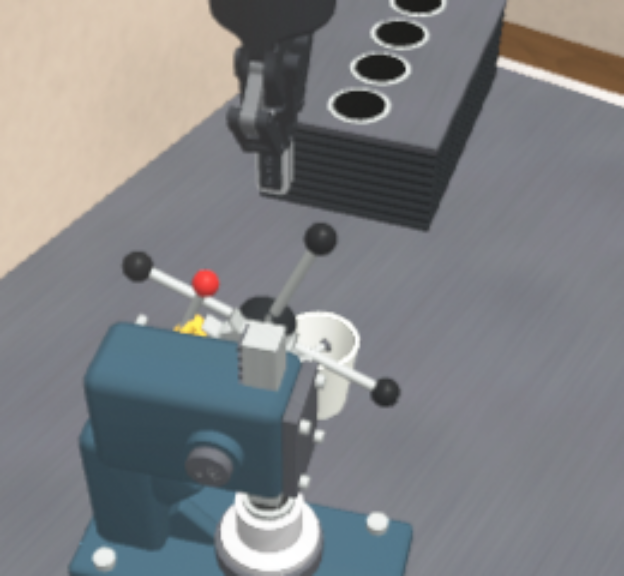

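View pics/wrist2.png

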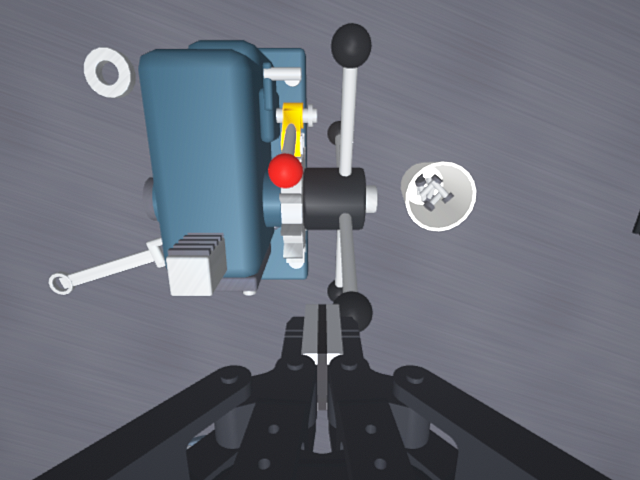

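The wrist view shows the closed fingertips near (322,330), the knob at (285,171), and the top ball beside the fingers. I'll move over the wheel plane in front of the knob, then descend.

>>> {"api": "apply_moves", "payload": {"targets": [[[0.01, -0.008, 0], [0, 0, 0.5], 1], [[0.019, -0.0155, 0], [0, 0, 0.5], 1], [[0.019, -0.0155, 0.015], [0, 0, 0.5], 1], [[0.019, -0.0155, 0.035], [0, 0, 0.5], 1], [[0.019, -0.0155, 0.055], [0, 0, 0.5], 1], [[0.019, -0.0155, 0.075], [0, 0, 0.5], 1], [[0.019, -0.0155, 0.095], [0, 0, 0.5], 1], [[0.019, -0.0155, 0.095], [0, 0, 0.5], 1]]}}

```text
clock: 3.27
tcp_pos: [536.8, 31.8, 242.5]
eef_rot: [-0.0, 0.987, 0.164, -0.004]
force: [-1.2, -0.4, -0.2]
grip_width: -0.0
```

```bash
python3 -c "
from h import *
info([12,-57,247],[55,-57,247])
for n in('side','wrist'):
    f=grab_frame(n); cv2.imwrite(f'pics/{n}3.png',f['image'] if n=='wrist' else cv2.resize(f['image'][60:300,200:460],None,fx=2.4,fy=2.4))"
```

```text
t 3.27 tcp [536.8  31.8 242.5] press [ -4.5 -64.1 242.5] F [-1.2 -0.4 -0.2] grip -0.0
tool x yaw 18.84 turn needed [-0.09  0.43 -0.58]
[12, -57, 247] tool shift mm [16.4 -7.2 -4.6]
[55, -57, 247] tool shift mm [59.4 -7.7 -4.9]
```

View pics/side3.png

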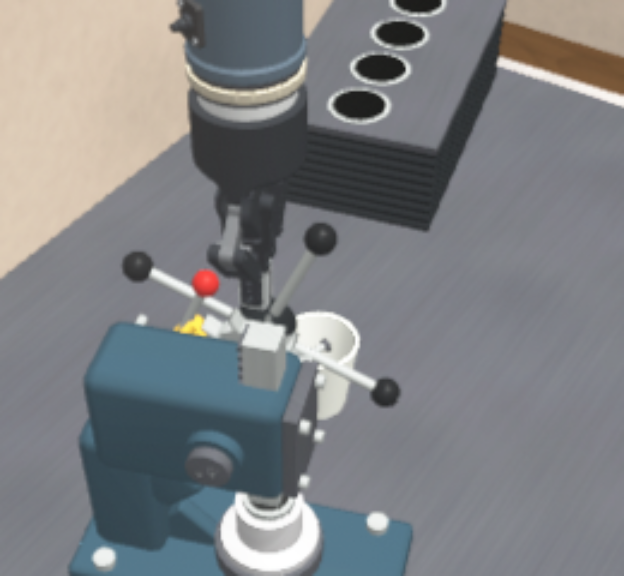

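View pics/wrist3.png

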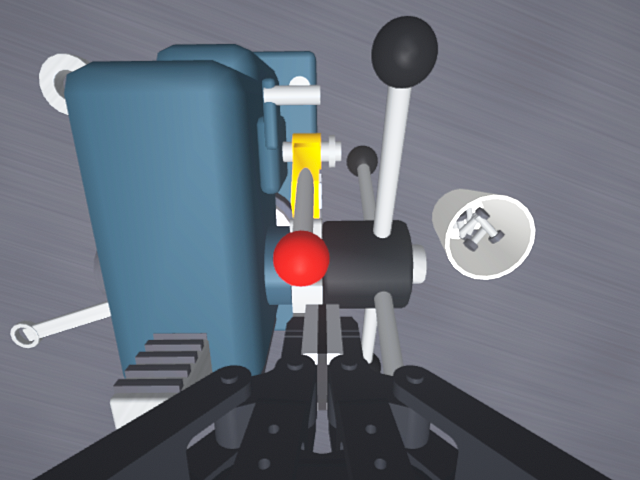

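The side view shows the fingertip just in front of the knob. The wrist view shows it about 7 mm toward the handle side of the wheel plane, so I'll correct laterally and settle.

>>> {"api": "apply_moves", "payload": {"targets": [[[0.002, -0.003, -0.002], [0, 0, 0], 1], [[0.004, -0.005, -0.003], [0, 0, 0], 1], [[0.004, -0.005, -0.003], [0, 0, 0], 1], [[0.004, -0.005, -0.003], [0, 0, 0], 1], [[0.004, -0.005, -0.003], [0, 0, 0], 1], [[0.004, -0.005, -0.003], [0, 0, 0], 1], [[0.004, -0.005, -0.003], [0, 0, 0], 1], [[0.004, -0.005, -0.003], [0, 0, 0], 1]]}}

```text
clock: 4.03
tcp_pos: [541.4, 39.3, 249.3]
eef_rot: [0.0, 0.986, 0.164, -0.0]
force: [1.2, -0.0, -0.1]
grip_width: 0.2
```

```bash
python3 -c "
from h import *
info([12,-57,247],[55,-57,247])"
```

```text
t 4.03 tcp [541.4  39.3 249.3] press [  2.3 -58.6 249.3] F [ 1.2 -0.  -0.1] grip 0.2
tool x yaw 18.91 turn needed [ 0.01  0.01 -0.51]
[12, -57, 247] tool shift mm [ 9.7 -1.6  2.3]
[55, -57, 247] tool shift mm [52.7 -2.   2.3]
```

>>> {"api": "apply_moves", "payload": {"targets": [[[0.004, -0.002, 0.002], [0, 0, -0.5], 1], [[0.008, -0.002, 0.002], [0, 0, -0.5], 1], [[0.011, -0.002, 0.002], [0, 0, -0.5], 1], [[0.014, -0.002, 0.002], [0, 0, -0.5], 1], [[0.017, -0.002, 0.002], [0, 0, -0.5], 1], [[0.02, -0.002, 0.002], [0, 0, -0.5], 1], [[0.023, -0.002, 0.002], [0, 0, -0.5], 1], [[0.026, -0.002, 0.002], [0, 0, -0.5], 1]]}}

```text
clock: 4.7
tcp_pos: [565.7, 49.8, 247.3]
eef_rot: [0.0, 0.986, 0.169, 0.0]
force: [-1.1, 0.3, 0.2]
grip_width: -0.1
```

```bash
python3 -c "
from h import *
info([55,-57,247])
for n in('side','wrist'):
    f=grab_frame(n); cv2.imwrite(f'pics/{n}4.png',f['image'] if n=='wrist' else cv2.resize(f['image'][60:300,200:460],None,fx=2.4,fy=2.4))"
```

```text
t 4.7 tcp [565.7  49.8 247.3] press [ 28.7 -56.7 247.3] F [-1.1  0.3  0.2] grip -0.1
tool x yaw 19.42 turn needed [ 0. -0.  0.]
[55, -57, 247] tool shift mm [26.3  0.3  0.3]
```

View pics/wrist4.png

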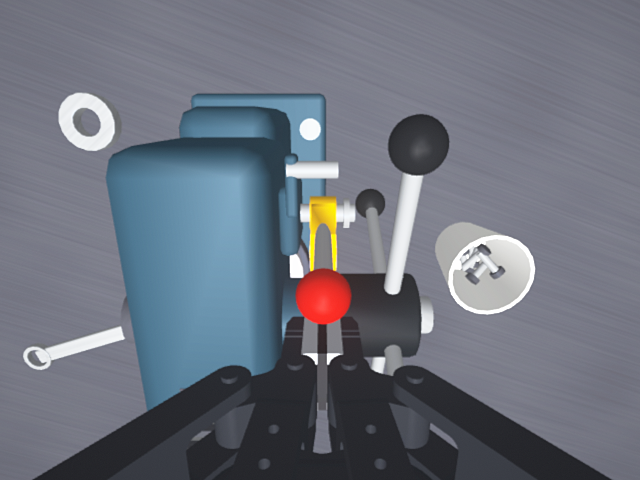

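The knob is centred on the fingertip at (323,296) and the contact force is about 1 N. I'll keep pushing.

>>> {"api": "apply_moves", "payload": {"targets": [[[0.003, 0, 0], [0, 0, 0], 1], [[0.006, 0, 0], [0, 0, 0], 1], [[0.009, 0, 0], [0, 0, 0], 1], [[0.012, 0, 0], [0, 0, 0], 1], [[0.015, 0, 0], [0, 0, 0], 1], [[0.018, 0, 0], [0, 0, 0], 1], [[0.021, 0, 0], [0, 0, 0], 1], [[0.024, 0, 0], [0, 0, 0], 1]]}}

```text
clock: 5.47
tcp_pos: [588.3, 57.8, 247.3]
eef_rot: [0.0, 0.986, 0.169, 0.0]
force: [0.4, 0.2, -0.6]
grip_width: 0.0
```

```bash
python3 -c "
from h import *
info([55,-57,247])
for n in('side','wrist'):
    f=grab_frame(n); cv2.imwrite(f'pics/{n}5.png',f['image'] if n=='wrist' else cv2.resize(f['image'][60:300,200:460],None,fx=2.4,fy=2.4))"
```

```text
t 5.47 tcp [588.3  57.8 247.3] press [ 52.7 -56.7 247.3] F [ 0.4  0.2 -0.6] grip 0.0
tool x yaw 19.42 turn needed [0. 0. 0.]
[55, -57, 247] tool shift mm [2.3 0.3 0.3]
```

View pics/wrist5.png

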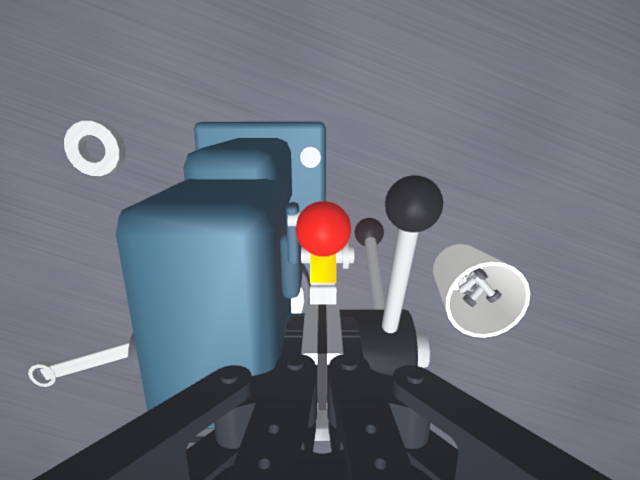

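View pics/side5.png

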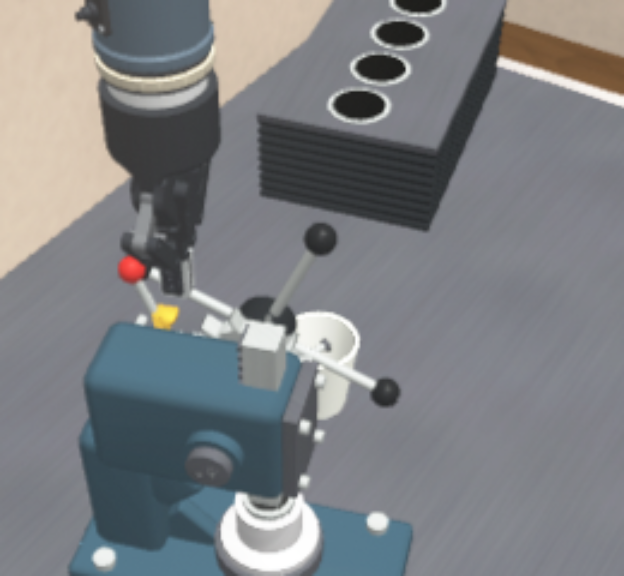

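The pawl has fallen back and stays up, with the knob at (323,228) clear of the finger and the star handle unmoved. Next I'll raise, go around in front of the top ball, and descend.

>>> {"api": "apply_moves", "payload": {"targets": [[[-0.005, 0, -0.02], [0, 0, 0], 1], [[-0.005, 0, -0.05], [0, 0, 0], 1], [[-0.005, 0, -0.083], [0, 0, 0], 1], [[-0.025, 0.008, -0.083], [0, 0, 0], 1], [[-0.055, 0.018, -0.083], [0, 0, 0], 1], [[-0.085, 0.028, -0.083], [0, 0, 0], 1], [[-0.115, 0.038, -0.083], [0, 0, 0], 1], [[-0.134, 0.038, -0.083], [0, 0, 0], 1]]}}

```text
clock: 6.23
tcp_pos: [472.1, -25.8, 330.2]
eef_rot: [0.001, 0.986, 0.167, -0.001]
force: [0.7, -1.2, 0.5]
grip_width: -0.1
```

>>> {"api": "apply_moves", "payload": {"targets": [[[0, 0, 0], [0, 0, 0], 1], [[0, 0, 0.01], [0, 0, 0], 1], [[0, 0, 0.025], [0, 0, 0], 1], [[0, 0, 0.04], [0, 0, 0], 1], [[0, 0, 0.055], [0, 0, 0], 1], [[0, 0, 0.055], [0, 0, 0], 1], [[0, 0, 0.055], [0, 0, 0], 1], [[0, 0, 0.055], [0, 0, 0], 1]]}}

```text
clock: 6.9
tcp_pos: [475.2, -22.0, 275.7]
eef_rot: [-0.0, 0.986, 0.169, 0.0]
force: [-0.3, -0.7, 0.3]
grip_width: -0.1
```

```bash
python3 -c "
from h import *
info([-69,-95,274],[-18.5,-95,274])
for n in('top','wrist'):
    f=grab_frame(n); cv2.imwrite(f'pics/{n}6.png',f['image'] if n=='wrist' else cv2.resize(f['image'][60:300,200:460],None,fx=2.4,fy=2.4))"
```

```text
t 6.9 tcp [475.2 -22.  275.7] press [-80.5 -94.4 275.7] F [-0.3 -0.7  0.3] grip -0.1
tool x yaw 19.48 turn needed [-0.01 -0.05  0.06]
[-69, -95, 274] tool shift mm [11.5  0.6  1.7]
[-18.5, -95, 274] tool shift mm [62.   0.7  1.7]
```

View pics/wrist6.png

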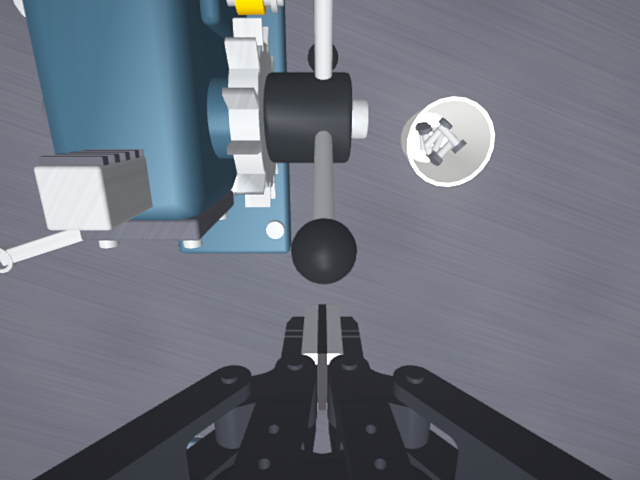

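The ball at (324,251) is straight ahead of the fingertip. I'll push gently in stages.

>>> {"api": "apply_moves", "payload": {"targets": [[[0.004, 0.0005, 0.001], [0, 0, 0], 1], [[0.008, 0.0005, 0.001], [0, 0, 0], 1], [[0.011, 0.0005, 0.001], [0, 0, 0], 1], [[0.014, 0.0005, 0.001], [0, 0, 0], 1], [[0.017, 0.0005, 0.001], [0, 0, 0], 1], [[0.02, 0.0005, 0.001], [0, 0, 0], 1], [[0.023, 0.0005, 0.001], [0, 0, 0], 1], [[0.026, 0.0005, 0.001], [0, 0, 0], 1]]}}

```text
clock: 7.67
tcp_pos: [497.2, -15.4, 274.2]
eef_rot: [0.001, 0.986, 0.168, -0.003]
force: [-7.0, -2.0, 4.6]
grip_width: 0.3
```

>>> {"api": "apply_moves", "payload": {"targets": [[[0.003, 0, 0], [0, 0, 0], 1], [[0.006, 0, 0], [0, 0, 0], 1], [[0.009, 0, 0], [0, 0, 0], 1], [[0.012, 0, 0], [0, 0, 0], 1], [[0.015, 0, 0], [0, 0, 0], 1], [[0.018, 0, 0], [0, 0, 0], 1], [[0.021, 0, 0], [0, 0, 0], 1], [[0.024, 0, 0], [0, 0, 0], 1]]}}

```text
clock: 8.33
tcp_pos: [520.5, -7.2, 274.3]
eef_rot: [0.0, 0.986, 0.168, -0.002]
force: [-3.8, -1.5, 4.3]
grip_width: 0.1
```

```bash
python3 -c "
from h import *
info([-18.5,-95,274])
for n in('side','top','wrist'):
    f=grab_frame(n); cv2.imwrite(f'pics/{n}7.png',f['image'] if n=='wrist' else cv2.resize(f['image'][60:300,200:460],None,fx=2.4,fy=2.4))"
```

```text
t 8.33 tcp [520.5  -7.2 274.3] press [-32.9 -95.4 274.3] F [-3.8 -1.5  4.3] grip 0.1
tool x yaw 19.39 turn needed [ 0.01  0.22 -0.03]
[-18.5, -95, 274] tool shift mm [14.4 -0.4  0.3]
```

View pics/wrist7.png

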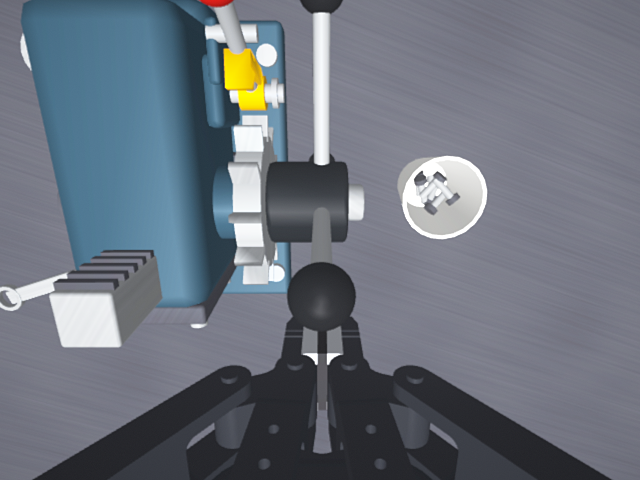

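View pics/side7.png

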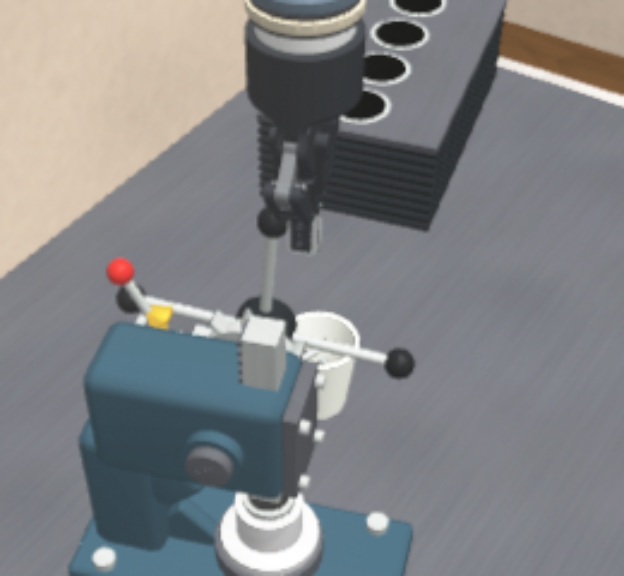

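View pics/top7.png

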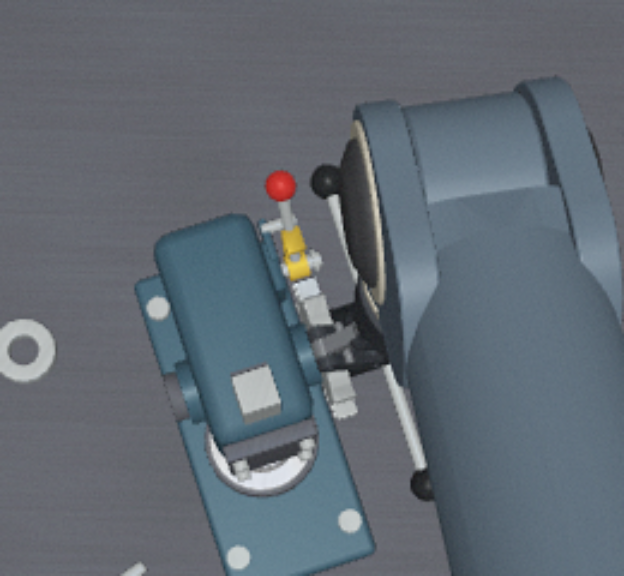

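The side view shows the top ball at zoomed (272,222), the front ball at (399,363) and the back ball at (130,298). I'll solve for the wheel angle from those.

```bash
cat > wa.py <<'E'
from h import *
from scipy.optimize import minimize_scalar
def sp(w,k): a=-np.radians(20)+w+k*np.pi/2; return W([110*np.sin(a),-95,185+110*np.cos(a)])
def kn(p): a=-np.radians(22)+p; return W([62+80*np.sin(a),-57,185+80*np.cos(a)])
def solve(C,fn,uv,n):
    r=minimize_scalar(lambda w:np.hypot(*np.subtract(proj(*C,fn(w)),uv)),bounds=(-.4,1.2),method='bounded'); print(n,round(r.x,3),"px",round(r.fun,2)); return r.x
Z=lambda u,v:(u/2.4+200,v/2.4+60)
E
python3 - <<'E'
from wa import *
C=cam("side"); D=cam("top")
for k,z in((0,(272,222)),(-1,(399,363)),(1,(130,298))): solve(C,lambda w:sp(w,k),Z(*z),k)
solve(C,kn,Z(120,271),"pawl");solve(D,kn,Z(281,186),"pawl top")
solve(D,lambda w:sp(w,1),Z(326,181),"back top")
E
```

```text
0 0.259 px 1.31
-1 0.244 px 0.59
1 0.284 px 0.25
pawl 0.845 px 1.03
pawl top 0.839 px 0.64
back top 0.239 px 0.21
```

The wheel is at about 0.255 and the pawl at 0.84. I need about 14.5 mm more to reach 0.39.

>>> {"api": "apply_moves", "payload": {"targets": [[[0.003, 0, 0], [0, 0, 0], 1], [[0.006, 0, 0], [0, 0, 0], 1], [[0.009, 0, 0], [0, 0, 0], 1], [[0.011, 0, 0], [0, 0, 0], 1], [[0.013, 0, 0], [0, 0, 0], 1], [[0.0145, 0, 0], [0, 0, 0], 1], [[0.0145, 0, 0], [0, 0, 0], 1], [[0.0145, 0, 0], [0, 0, 0], 1]]}}

```text
clock: 9.25
tcp_pos: [535.7, -1.6, 274.3]
eef_rot: [-0.0, 0.986, 0.169, 0.0]
force: [-2.2, -1.7, 0.7]
grip_width: -0.1
```

```bash
python3 -c "
from h import *
info([-18.2,-95,274])
for n in('side','wrist'):
    f=grab_frame(n); cv2.imwrite(f'pics/{n}8.png',f['image'] if n=='wrist' else cv2.resize(f['image'][60:300,200:460],None,fx=2.4,fy=2.4))"
```

```text
t 9.25 tcp [535.7  -1.6 274.3] press [-16.7 -95.2 274.3] F [-2.2 -1.7  0.7] grip -0.1
tool x yaw 19.43 turn needed [ 0.   -0.05  0.01]
[-18.2, -95, 274] tool shift mm [-1.5 -0.2  0.2]
```

View pics/side8.png

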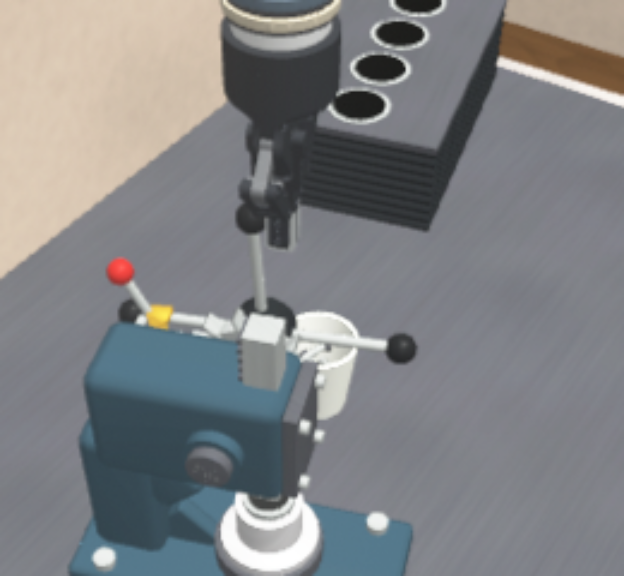

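The front ball is at (400,348) and the top ball at (250,217), which should be about 0.40. I'll retreat and rise, then check while travelling.

>>> {"api": "apply_moves", "payload": {"targets": [[[-0.007, 0, 0], [0, 0, 0], 1], [[-0.02, 0, 0], [0, 0, 0], 1], [[-0.03, 0, -0.01], [0, 0, 0], 1], [[-0.03, 0, -0.035], [0, 0, 0], 1], [[-0.03, 0, -0.065], [0, 0, 0], 1], [[-0.025, -0.01, -0.065], [0, 0, 0], 1], [[-0.005, -0.025, -0.065], [0, 0, 0], 1], [[0.025, -0.038, -0.065], [0, 0, 0], 1]]}}

```text
clock: 10.02
tcp_pos: [545.9, 42.5, 340.5]
eef_rot: [0.001, 0.986, 0.167, 0.001]
force: [0.0, -0.5, -1.2]
grip_width: -0.3
```

>>> {"api": "apply_moves", "payload": {"targets": [[[0.025, 0, 0], [0, 0, 0], 1], [[0.05, 0, 0], [0, 0, 0], 1], [[0.075, 0, 0], [0, 0, 0], 1], [[0.1, 0, 0], [0, 0, 0], 1], [[0.12, 0, 0], [0, 0, 0], 1], [[0.128, 0, 0], [0, 0, 0], 1], [[0.128, 0, 0], [0, 0, 0], 1], [[0.128, 0, 0], [0, 0, 0], 1]]}}

```text
clock: 10.68
tcp_pos: [666.4, 85.3, 338.8]
eef_rot: [-0.0, 0.986, 0.169, -0.0]
force: [0.2, 0.4, 0.2]
grip_width: -0.1
```

```bash
python3 -c "
from h import *
info([134,-57,247])
for n in('side','wrist','top'):
    f=grab_frame(n); cv2.imwrite(f'pics/{n}9.png',f['image'] if n=='wrist' else cv2.resize(f['image'][60:300,200:460],None,fx=2.4,fy=2.4))"
```

```text
t 10.68 tcp [666.4  85.3 338.8] press [135.5 -56.7 338.8] F [0.2 0.4 0.2] grip -0.1
tool x yaw 19.45 turn needed [-0.03  0.04  0.03]
[134, -57, 247] tool shift mm [-1.5  0.3 91.8]
```

View pics/side9.png

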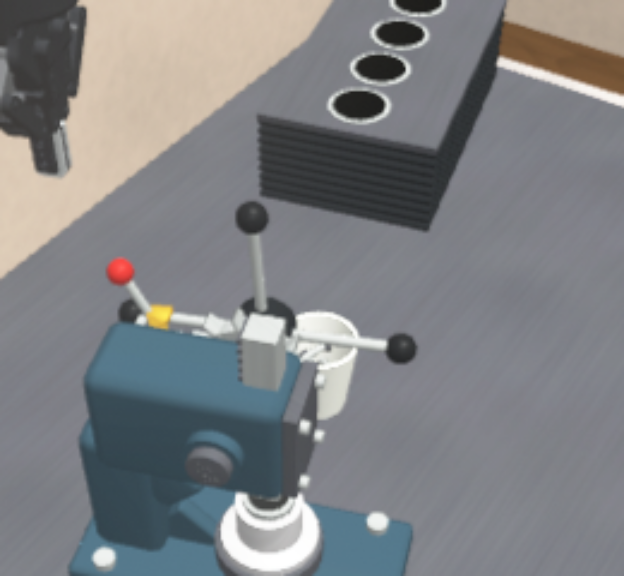

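View pics/top9.png

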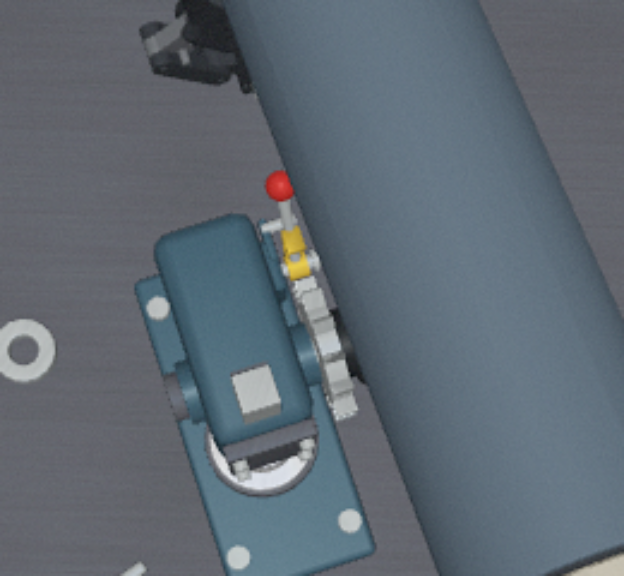

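Run:
```python
from wa import *
C=cam("side")
for k,z in((0,(252,217.5)),(-1,(400,348))): solve(C,lambda w:sp(w,k),Z(*z),k)
solve(C,kn,Z(120,271),"pawl")
```

```text
0 0.398 px 0.91
-1 0.39 px 0.13
pawl 0.845 px 1.03
```

>>> {"api": "apply_moves", "payload": {"targets": [[[0, 0, 0.02], [0, 0, 0], 1], [[0, 0, 0.04], [0, 0, 0], 1], [[0, 0, 0.06], [0, 0, 0], 1], [[0, 0, 0.08], [0, 0, 0], 1], [[0, 0, 0.092], [0, 0, 0], 1], [[0, 0, 0.092], [0, 0, 0], 1], [[0, 0, 0.092], [0, 0, 0], 1], [[0, 0, 0.092], [0, 0, 0], 1]]}}

```text
clock: 11.55
tcp_pos: [667.6, 85.2, 249.0]
eef_rot: [0.0, 0.986, 0.169, 0.001]
force: [-0.2, 0.2, 0.9]
grip_width: 0.1
```

```bash
python3 -c "
from h import *
info([119,-57,247],[70,-57,247])
for n in('side',):
    f=grab_frame(n); cv2.imwrite(f'pics/{n}10.png',cv2.resize(f['image'][60:300,200:460],None,fx=2.4,fy=2.4))"
```

```text
t 11.55 tcp [667.6  85.2 249. ] press [136.6 -57.2 249. ] F [-0.2  0.2  0.9] grip 0.1
tool x yaw 19.41 turn needed [ 0.03 -0.15 -0.01]
[119, -57, 247] tool shift mm [-17.6  -0.2   1.9]
[70, -57, 247] tool shift mm [-66.6  -0.2   1.8]
```

View pics/side10.png

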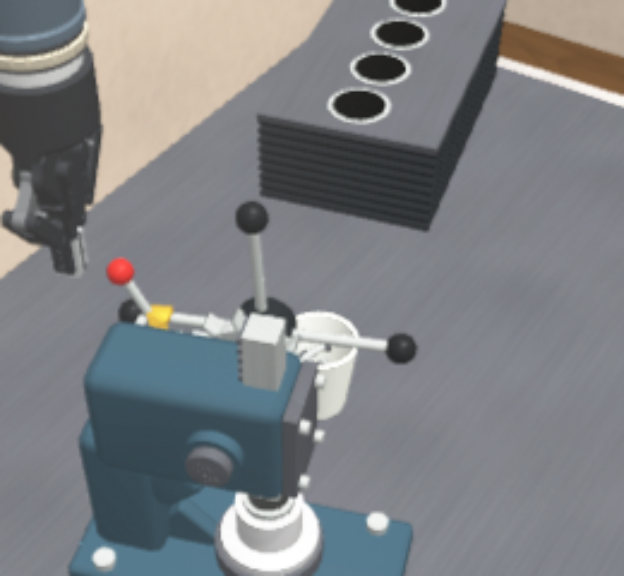

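The wheel reads 0.39 and the fingertip is behind the knob. Now I'll tip the pawl forward.

>>> {"api": "apply_moves", "payload": {"targets": [[[-0.005, 0, 0.001], [0, 0, 0], 1], [[-0.01, 0, 0.001], [0, 0, 0], 1], [[-0.014, 0, 0.001], [0, 0, 0], 1], [[-0.018, 0, 0.001], [0, 0, 0], 1], [[-0.022, 0, 0.001], [0, 0, 0], 1], [[-0.026, 0, 0.001], [0, 0, 0], 1], [[-0.03, 0, 0.001], [0, 0, 0], 1], [[-0.034, 0, 0.001], [0, 0, 0], 1]]}}

```text
clock: 12.27
tcp_pos: [634.5, 73.6, 246.4]
eef_rot: [0.0, 0.986, 0.169, 0.0]
force: [0.4, -0.5, 0.7]
grip_width: 0.1
```

>>> {"api": "apply_moves", "payload": {"targets": [[[-0.004, 0, 0], [0, 0, 0], 1], [[-0.008, 0, 0], [0, 0, 0], 1], [[-0.012, 0, 0], [0, 0, 0], 1], [[-0.015, 0, 0], [0, 0, 0], 1], [[-0.018, 0, 0], [0, 0, 0], 1], [[-0.021, 0, 0], [0, 0, 0], 1], [[-0.024, 0, 0], [0, 0, 0], 1], [[-0.026, 0, 0], [0, 0, 0], 1]]}}

```text
clock: 12.93
tcp_pos: [610.0, 64.9, 246.3]
eef_rot: [0.0, 0.986, 0.169, -0.0]
force: [0.8, 0.9, -0.0]
grip_width: 0.4
```

```bash
python3 -c "
from h import *
info([70,-57,247])
for n in('side','wrist'):
    f=grab_frame(n); cv2.imwrite(f'pics/{n}11.png',f['image'] if n=='wrist' else cv2.resize(f['image'][60:300,200:460],None,fx=2.4,fy=2.4))"
```

```text
t 12.93 tcp [610.   64.9 246.3] press [ 75.5 -57.2 246.3] F [ 0.8  0.9 -0. ] grip 0.4
tool x yaw 19.42 turn needed [0.   0.01 0.  ]
[70, -57, 247] tool shift mm [-5.5 -0.2 -0.7]
```

View pics/side11.png

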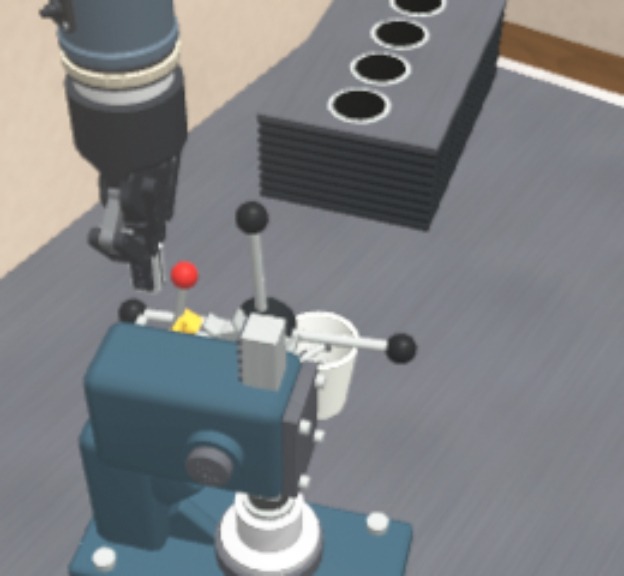

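The knob is at (184,275), near upright; fully down it would be about (206,284). I'll push a little more and let it settle.

>>> {"api": "apply_moves", "payload": {"targets": [[[-0.002, 0, 0], [0, 0, 0], 1], [[-0.004, 0, 0], [0, 0, 0], 1], [[-0.006, 0, 0], [0, 0, 0], 1], [[-0.008, 0, 0], [0, 0, 0], 1], [[-0.008, 0, 0], [0, 0, 0], 1], [[-0.006, 0, 0], [0, 0, 0], 1], [[-0.002, 0, 0], [0, 0, 0], 1], [[0, 0, 0], [0, 0, 0], 1]]}}

```text
clock: 13.7
tcp_pos: [611.0, 65.3, 246.4]
eef_rot: [-0.0, 0.986, 0.169, 0.0]
force: [0.1, 0.5, 0.0]
grip_width: 0.5
```

```bash
python3 -c "
from h import *
info([70,-57,247])
for n in('side','wrist'):
    f=grab_frame(n); cv2.imwrite(f'pics/{n}12.png',f['image'] if n=='wrist' else cv2.resize(f['image'][60:300,200:460],None,fx=2.4,fy=2.4))"
```

```text
t 13.7 tcp [611.   65.3 246.4] press [ 76.6 -57.2 246.4] F [0.1 0.5 0. ] grip 0.5
tool x yaw 19.42 turn needed [-0.   -0.04  0.  ]
[70, -57, 247] tool shift mm [-6.6 -0.2 -0.6]
```

View pics/side12.png

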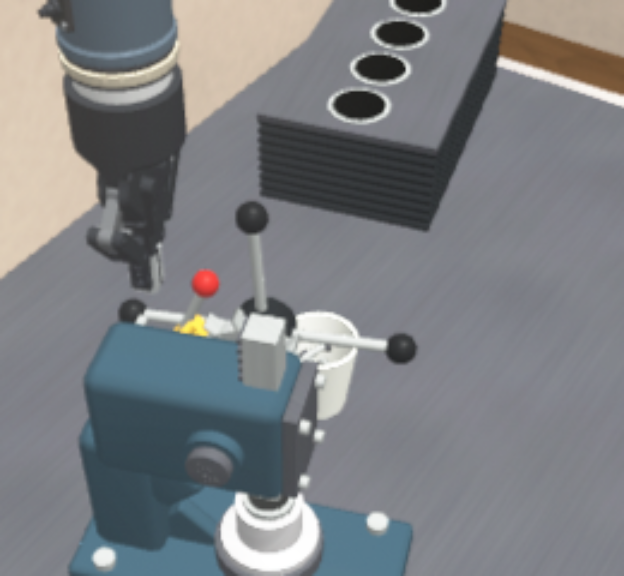

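View pics/wrist12.png

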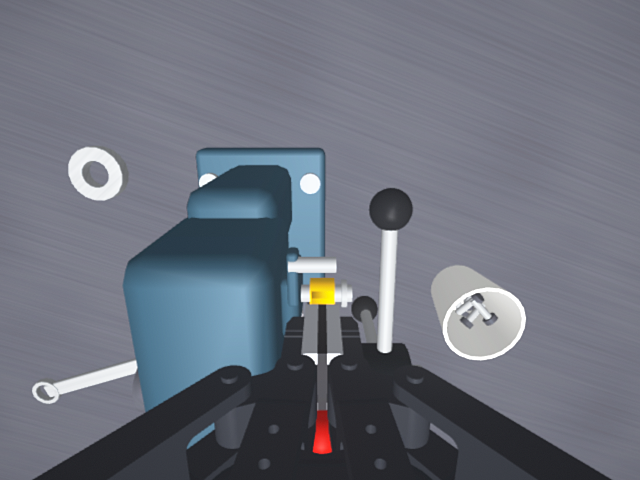

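The knob is back at (206,284), the same as its start pixel, and the wheel has not moved. I'll back off and rise clear, then measure.

>>> {"api": "apply_moves", "payload": {"targets": [[[0.01, 0, 0], [0, 0, 0], 1], [[0.03, 0, 0], [0, 0, 0], 1], [[0.05, 0, -0.02], [0, 0, 0], 1], [[0.05, 0, -0.045], [0, 0, 0], 1], [[0.05, 0, -0.07], [0, 0, 0], 1], [[0.05, 0, -0.095], [0, 0, 0], 1], [[0.05, 0, -0.11], [0, 0, 0], 1], [[0.05, 0, -0.11], [0, 0, 0], 1]]}}

```text
clock: 14.47
tcp_pos: [659.6, 82.7, 360.7]
eef_rot: [-0.0, 0.986, 0.169, 0.004]
force: [0.9, -0.1, -0.0]
grip_width: 0.2
```

Run:
```python
from wa import *
info()
C=cam("side"); D=cam("top"); im=C[0]["image"]
x=near(red(im),285.8,178.3,12); print(x); solve(C,kn,x[0],"pawl side")
y=near(red(D[0]["image"]),330,176,12)
if y: print(y); solve(D,kn,y[0],"pawl top")
for k,z in((0,(252,217.5)),(-1,(400,348))): solve(C,lambda w:sp(w,k),Z(*z),k)
cv2.imwrite("pics/side13.png",cv2.resize(im[60:300,200:460],None,fx=2.4,fy=2.4)); cv2.imwrite("pics/top13.png",D[0]["image"])
```

```text
t 14.47 tcp [659.6  82.7 360.7] press [128.2 -56.9 360.7] F [ 0.9 -0.1 -0. ] grip 0.2
tool x yaw 19.42 turn needed [ 0.05 -0.45 -0.  ]
(array([285.26666667, 177.54444444]), [280, 173, 11, 10, 90])
pawl side -0.012 px 0.46
(array([329.44642857, 176.26785714]), [324, 170, 12, 13, 112])
pawl top 0.003 px 0.26
0 0.398 px 0.91
-1 0.39 px 0.13
```

View pics/side13.png

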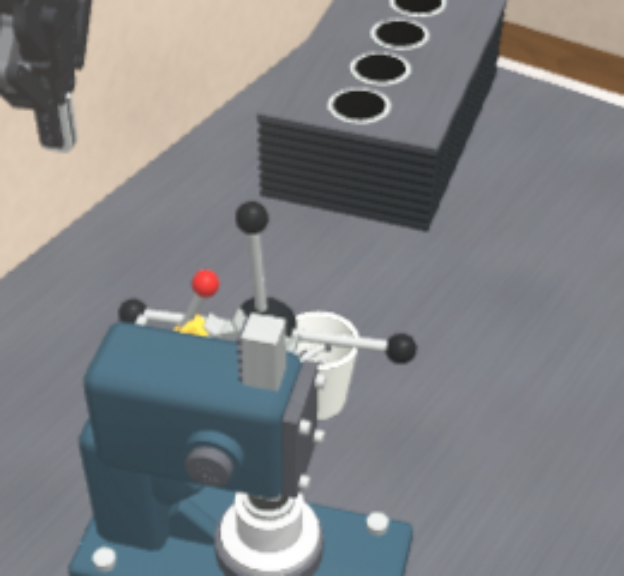

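View pics/top13.png

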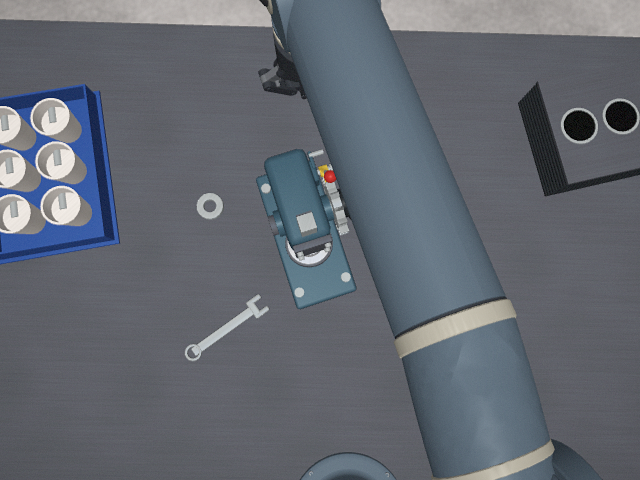

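The pawl reads 0.00 and the wheel 0.39. The hub, bearing (209,206), wrench and cup look unmoved, and the arm is clear of everything. Handing in.

```bash
python3 -c "
from workcell import *
print(sign_off())"
```

```text
the job is handed in; nothing more can be done
None
```

The press is eased off by one notch and the job is handed in, at about 14.5 s of the 64 s. `sign_off()` gave no verdict.

**What I did:** Using the closed fingertips only, I pushed the pawl lever back until the pawl fell over and stayed up at about 0.84 rad. I then pushed the top ball back to turn the wheel from about -0.07 to 0.39 rad. Last, I tipped the pawl forward so it dropped into the next notch, and backed the arm off clear of everything.

**Last checks, from the camera images:**

| Check | Reading |
|---|---|
| Pawl | -0.01 rad (side view) and 0.00 rad (top view), so fully down |
| Wheel | 0.39–0.40 rad |
| Ram | about 5.5 mm up, worked out from the wheel angle, not measured directly |
| Largest tool force seen | about 9 N, read only at the end of each move call |

The bearing and wrench sit where they were in the top view. The hub looks unmoved, and so does the part of the cup I could see in the side view. I judged these by eye and did not measure them; the arm hid the cup in the final top view.

**Disagreement:** My first triangulation of the black balls came out about 13 mm too low, because the side-view mask missed the sunlit side of the balls. I replaced it with a fit to hand-read ball centres, which agreed to within about 1 px.

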